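Load the purple sealing tape on the packing bench spindle

ROBOT

A 7-joint arm with a two-finger parallel gripper is mounted at the origin on the work surface. World frame = base frame: x ahead of the robot, y to its left, z up, the work surface at z = 0. Lengths are in m, angles in rad, forces in N, time in s.
With the tool pointing down it reaches from about 0.35 to 0.9 m from the base axis. Payload 8.1 kg.
Tool frame: the origin (TCP) lies between the finger pads; the fingertips stand 11 mm ahead of it and the grasp point (between the pads) lies 8 mm behind it; z points along the fingers, y is the line along which they close (so a half turn about z gives the same grasp; the last joint's range is limited). The gripper opens to 92 mm and grips with 3 to 60 N. Pads are 19 mm wide; open, the fingers measure 130 mm over their backs; the gripper's body (75 mm by 190 mm) begins 47 mm behind the grasp point.
Start: joints at [-1.223, 0.434, 0.025, 1.573, -0.012, 1.134, -0.075], TCP at [0.272, 0.563, 0.238] pointing down, gripper open.
Joint ranges: [-2.62, 2.62], [-0.44, 2.09], [-1.27, 1.32], [0.08, 2.57], [-1.32, 4.46], [0.12, 2], [-2.74, 2.74]. Speed limits (rad/s): [2.22, 2.22, 3.01, 3.01, 3.14, 3.14, 3.14].

INTERFACE

Orientations are given as a rotation vector (axis times angle).
In Python, from cell import observe, get_image, camera_params, sign_off gives the robot as it stands.
- The arm moves only by the shell command python3 -m pendant 'ROWS' [FORCE]. ROWS is JSON, one flat list of numbers, 7 for each row, row after row: the shift along the tool's x, y, z in m, then the turn, a rotation vector about the tool's x, y, z in rad, then the finger opening in m, from 0 to 0.0918. In form: [dx, dy, dz, rx, ry, rz, jaw, dx, dy, dz, rx, ry, rz, jaw, ...]. A call has 1 to 10 rows; each row shifts and turns the commanded pose from where the row before left it, along the tool's axes as they then stand; what a row does not reach is not made up. A row lasts 1/8 s, in which the tool goes at most 62.5 mm and 10.7 degrees, less where a joint would pass 70% of its speed; a pose out of reach is approached as far as the arm can. A call is refused whole if a number of a shift passes 0.0625 or a number of a turn 0.188, either way. A call with a gripper value outside its range is refused whole. The fingers move at their own pace and stop on an object; FORCE is the grip in N (left out, the last holds). Time passes only in rows, so rows that do not move let the fingers close. It gives the time, the measured TCP pose, the force, the opening and the grip force at its end, in the units of the state.
- observe(): the state, without advancing time (a new reading comes with each control period).
- get_image(name): name is "scene" or "top"; returns the picture (400x640x3 uint8, red, green, blue); there is no depth.
- camera_params(name): a dict with "intrinsics" (3x3 intrinsics, pixels), "eye" and "rotation" of the camera in the world. Camera axes: x right, y down, z forward; pixel columns grow to the right and rows downward; lengths in m; the calibration is good to about 2 mm. A picture is of the moment at which its call begins. camera_params takes no time and is no camera call.
- sign_off(): hands the job in; it is judged then, once.
The state is a dict: "clock": time; "joints": joint angles; "dq": joint speeds; "joint_efforts": joint torques, N m; "position": TCP position; "ee_rot": TCP orientation; "force": force on the tool from outside, world axes, zero at the start; "ft_torque": the same for the moment, N m; "width": opening from 0.0 (shut) to 1.0 (fully open); "gripper_force": force on a finger pad.
Only numpy, scipy, OpenCV 4.12 (cv2) and the standard library are available. Lean on these libraries where they do the work, as an engineer would, in place of code of your own. Each camera call takes 0.05 s, during which the arm holds its last target. There are 200 camera calls.

TASK

The vial cartons are about to be sealed. Pick the roll of purple tape from among the loose rolls on the bench and slide it over the upright spindle of the empty tape stand, all the way down so that it sits flat on the stand's base, then let go. Leave the yellow and orange rolls where they are.

Things in the scene. Friction and masses are not known exactly. Their poses are not given: they have to be found in the camera images.
- purple_roll: the purple tape roll: a rigid ring lying flat with its bore upright, on the bench; outer diameter 58 mm, bore 40 mm through (cardboard core), 50 mm high, about 0.1 kg. Origin: centre of its underside; z up along the bore. Grips well across its outside. The loose rolls are at least 110 mm apart, centre to centre
- empty_stand: empty tape stand, fixed to the bench: dark steel disc 90 mm across, 12 mm thick, with a bare upright aluminium spindle, 18 mm in diameter, tip 75 mm above the bench. Origin: centre of the disc's underside; z up along the spindle. A roll that is home has its underside 12 mm above it. A like stand loaded with a teal roll stands 130 mm or more away, centre to centre; not the one to use
- yellow_roll: yellow tape roll, same size and origin as the purple one, standing loose on the bench; to be left alone
- orange_roll: orange tape roll, same size and origin as the purple one, standing loose on the bench; to be left alone

How it is judged:
At the end, for the whole second after the job is handed in: The purple roll is round the empty stand's spindle (axes within 15 mm), its underside resting on the base (6 to 18 mm above the stand's origin), level within 10 degrees and at rest; the yellow and orange rolls are within 30 mm of where they started (horizontal distance between purple_roll and empty_stand below 0.015 m and z of purple_roll in the frame of empty_stand between 0.006 and 0.018 m and angle between purple_roll's own z axis and vertical below 0.17 rad and linear speed of purple_roll below 0.02 m/s and distance of each of yellow_roll, orange_roll from where it was at the start of the episode below 0.03 m); the robot touches nothing.
It fails at once if the yellow or the orange roll is moved by more than 30 mm (distance of any of yellow_roll, orange_roll from where it was at the start of the episode above 0.03 m).
It also fails if it takes over 45 s, if anything falls off the work surface, if the arm or the gripper's body presses on something with over 40 N, if the wrist force passes 120 N, or if a joint passes its speed limit or range.

## Working session

There is one attempt and no reset: what is moved stays moved. The work goes in short steps, Python scripts to look and compute and a shell command to move; the robot and the scene stay as the last step left them, time stands still between calls to the robot, and variables do not carry over. Pictures are saved under pics/ and viewed, at most 10 in all, crops included, and the job is handed in when it is done.

```bash
mkdir -p pics; ls; python3 - <<'E'
from cell import *
import cv2
s=observe();print({k:s[k] for k in("clock","position","ee_rot","width","force")})
for n in("scene","top"):
    cv2.imwrite(f"pics/{n}0.png",get_image(n)[...,::-1]);p=camera_params(n);print(n,p)
E
```

```text
pics
{'clock': 0.0, 'position': array([0.27233415, 0.56219915, 0.23708915]), 'ee_rot': array([ 7.02404881e-01,  3.06203520e+00, -1.83205210e-03]), 'width': 1.0001243201526038, 'force': array([0.03624465, 0.29829575, 0.15560101])}
scene {'intrinsics': array([[437.88581511,   0.        , 319.14498272],
       [  0.        , 437.88581511, 198.47937478],
       [  0.        ,   0.        ,   1.        ]]), 'eye': array([1.1566271 , 0.55867199, 0.5958753 ]), 'rotation': array([-1.01280321, -2.27065196,  1.20967294])}
top {'intrinsics': array([[472.57728757,   0.        , 313.31631225],
       [  0.        , 472.57728757, 196.24636304],
       [  0.        ,   0.        ,   1.        ]]), 'eye': array([0.49408789, 0.00391278, 0.96249981]), 'rotation': array([-2.18265869,  2.2303272 , -0.05211258])}
```

View pics/top0.png

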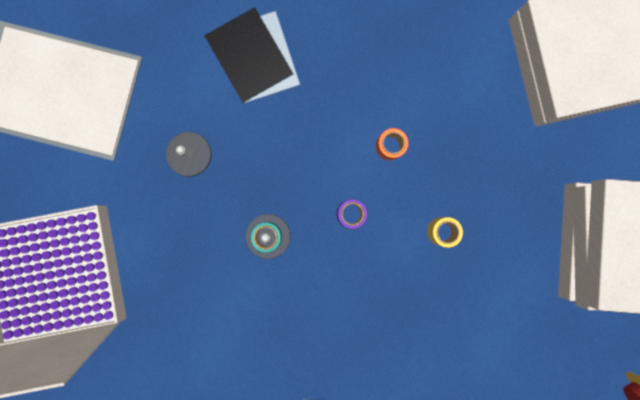

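View pics/scene0.png

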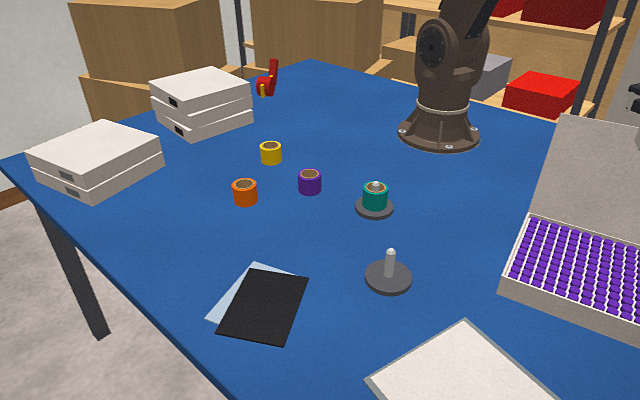

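The top view shows the purple roll near (352,214), orange (393,143), yellow (446,233), the teal-loaded stand (267,237) and the empty stand's disc (188,154), spindle tip (181,150). The scene view agrees: purple (310,182), empty stand (388,277), spindle tip (390,250).

```bash
cat > h.py <<'E'
import numpy as np,cv2
from cell import *
from scipy.spatial.transform import Rotation as R
def ray(n,uv,z):
    p=camera_params(n);d=R.from_rotvec(p["rotation"]).as_matrix()@np.linalg.solve(p["intrinsics"],[*uv,1.])
    e=p["eye"];return e+d*(z-e[2])/d[2]
def proj(n,P):
    p=camera_params(n);c=R.from_rotvec(p["rotation"]).as_matrix().T@(np.array(P)-p["eye"]);q=p["intrinsics"]@c;return q[:2]/q[2]
def blob(n,img,near,lo,hi,r=45):
    m=cv2.inRange(cv2.cvtColor(img,cv2.COLOR_RGB2HSV),lo,hi)
    w=np.zeros_like(m);cv2.circle(w,near,r,255,-1);m&=w
    cs,_=cv2.findContours(m,cv2.RETR_EXTERNAL,cv2.CHAIN_APPROX_NONE)
    return max(cs,key=cv2.contourArea)[:,0,:].astype(np.float32)
def circ(n,c,z):
    # project the outline onto plane z, enclosing circle
    P=np.array([ray(n,q,z)[:2] for q in c]);(x,y),r=cv2.minEnclosingCircle((P*1000).astype(np.float32));return x,y,r
E
python3 - <<'E'
from h import *
t=get_image("top");s=get_image("scene")
C={"purple":((352,214),(310,182),(125,90,30),(150,255,255)),"orange":((393,143),(245,192),(3,150,80),(16,255,255)),"yellow":((446,233),(271,152),(20,120,80),(32,255,255))}
for k,(a,b,lo,hi) in C.items():
    print(k,"top@.05",np.round(circ("top",blob("top",t,a,lo,hi,30),.05),1))
    c=blob("scene",s,b,lo,hi,30);x,y,w,h=cv2.boundingRect(c.astype(int))
    print("  scene box",x,y,w,h)
g=(0,0,20),(180,110,160)
for nm,a in(("empty",(188,154)),("teal",(267,237))):
    print(nm,"top@.012",np.round(circ("top",blob("top",t,a,*g,32),.012),1))
c=blob("scene",s,(388,277),*g,32);print("empty scene@.012",np.round(circ("scene",c,.012),1),cv2.boundingRect(c.astype(int)))
m=cv2.inRange(t[140:165,170:195],(140,140,140),(255,255,255));ys,xs=np.nonzero(m);print("tip px",xs.mean()+170,ys.mean()+140,len(xs),ray("top",(xs.mean()+170,ys.mean()+140),.072))
print("scene tip",ray("scene",(390,250),.074))
E
```

```text
purple top@.05 [494.  -78.1  29.1]
  scene box 298 169 23 27
orange top@.05 [ 627.9 -158.8   31. ]
  scene box 232 178 25 29
yellow top@.05 [ 454.6 -257.    32.5]
  scene box 260 141 21 25
empty top@.012 [621.3 245.2  45.5]
teal top@.012 [452.7  88.7  45. ]
empty scene@.012 [620.8 241.1  59.1] (365, 252, 48, 44)
tip px 180.0625 149.625 64 [0.6214391  0.24509417 0.072     ]
scene tip [0.62571089 0.24594423 0.074     ]
```

Consistent: purple (0.494, −0.078), radius 29 mm; stand (0.621, 0.245), with disc and spindle tip agreeing. I'll rotate the tool so the fingers close about radially at the stand, then travel.

```bash
cat >> h.py <<'E'
def togo(x,y,z,yaw=None):
    s=observe();M=R.from_rotvec(s["ee_rot"]).as_matrix();print("clock",s["clock"],"pos",np.round(s["position"],4),"y axis",np.round(M[:,1],3),"z axis",np.round(M[:,2],3),"w",s["width"],"joints",np.round(s["joints"],2))
    print("tool shift to go",np.round(M.T@(np.array([x,y,z])-s["position"]),4),"force",np.round(s["force"],1),"grip",s["gripper_force"])
E
python3 -m pendant '[0,0,0,0,0,0.18,0.0918, 0,0,0,0,0,0.18,0.0918, 0,0,0,0,0,0.18,0.0918, 0,0,0,0,0,0.18,0.0918, 0,0,0,0,0,0,0.0918]' 10
python3 -c "
from h import *
togo(.494,-.078,.15)"
```

```text
clock: 0.82
position: [0.2831, 0.5582, 0.2389]
ee_rot: [1.744, 2.598, 0.007]
force: [25.0, -11.4, 6.4]
width: 0.842
gripper_force: 12.4
clock 0.825 pos [0.2831 0.5582 0.2389] y axis [0.925 0.379 0.01 ] z axis [ 0.013 -0.003 -1.   ] w 0.8416055226745817 joints [-1.33  0.43  0.2   1.58 -0.08  1.13 -0.73]
tool shift to go [-0.6679 -0.0468  0.0937] force [ 25.  -11.4   6.4] grip 12.357209119945765
```

Force of 27 N and the jaw forced to 84%: something was touched. I'll look before moving.

```bash
python3 - <<'E'
from h import *
s=observe()
for n in("scene","top"):
    im=get_image(n);cv2.imwrite(f"pics/{n}1.png",im[...,::-1]);print(n,proj(n,s["position"]))
s=observe();print(s["force"],s["width"],s["ft_torque"],s["gripper_force"],s["position"],s["joint_efforts"])
a=cv2.imread("pics/scene1.png");b=cv2.imread("pics/top1.png")
cv2.imwrite("pics/both1.png",cv2.resize(np.vstack([a,b]),(480,600)))
E
```

```text
scene [669.9581786  156.06151446]
top [-56.79263534 362.88603001]
[ 25.4790938  -10.83312002   6.3038748 ] 0.836875948738891 [-2.51093425 -5.09531124  0.88909209] 12.372110914438963 [0.28296678 0.55830973 0.23891568] [-16.86668336 -62.05100298 -11.95085675 -29.5947361   -9.27165449
   0.27792457  -1.03825975]
```

View pics/both1.png

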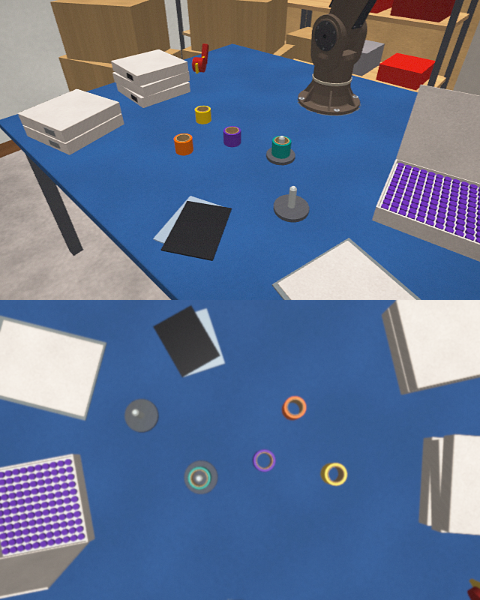

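The arm is still out of both views: the gripper is over the vial carton, beside its raised lid, and a finger evidently swept against the lid. The rolls haven't moved. I'll back off along the contact force and up, in small steps.

```bash
python3 -m pendant '[0.01,0.01,-0.01,0,0,0,0.08, 0.01,0.01,-0.01,0,0,0,0.08, 0,0,0,0,0,0,0.08]' 10
python3 - <<'E'
from h import *
togo(.494,-.078,.15)
def tri(a,b):
    A=[];e=[]
    for n,uv in(("top",a),("scene",b)):
        p=camera_params(n)["eye"];d=ray(n,uv,0)-p;d/=np.linalg.norm(d);Q=np.eye(3)-np.outer(d,d);A.append(Q);e.append(Q@p)
    x=np.linalg.solve(sum(A),sum(e));return np.round(x,3)
print("hinge",tri((125,320),(499,293)),tri((125,320),(528,213)),"lidtop",tri((65,385),(560,113)))
E
```

```text
clock: 1.3
position: [0.2831, 0.5895, 0.2578]
ee_rot: [-1.736, -2.618, -0.001]
force: [-0.3, -1.2, -0.1]
width: 0.871
gripper_force: 0.0
clock 1.3 pos [0.2831 0.5895 0.2578] y axis [0.921 0.389 0.001] z axis [ 0.     0.001 -1.   ] w 0.8714854591135733 joints [-1.33  0.47  0.19  1.48 -0.09  1.2  -0.72]
tool shift to go [-0.697  -0.0658  0.1073] force [-0.3 -1.2 -0.1] grip 0.0
hinge [ 0.281  0.407 -0.179] [0.294 0.372 0.035] lidtop [0.251 0.369 0.253]
```

Contact is free. The lid's top edge is at z ≈ 0.25, so I'll rise well above it before traversing.

```bash
python3 -m pendant '[0,0,-0.02,0,0,0,0.085, 0,0,-0.03,0,0,0,0.09, 0,0,-0.04,0,0,0,0.0918, 0,0,-0.03,0,0,0,0.0918, 0,0,0,0,0,0,0.0918]' 10
python3 -c "
from h import *
togo(.494,-.078,.30)"
```

```text
clock: 1.92
position: [0.2831, 0.589, 0.3797]
ee_rot: [-1.735, -2.618, -0.005]
force: [-0.7, -0.5, -1.4]
width: 0.999
gripper_force: 0.0
clock 1.925 pos [0.2831 0.589  0.3797] y axis [0.921 0.389 0.002] z axis [ 0.001  0.003 -1.   ] w 0.998727393617717 joints [-1.34  0.41  0.21  1.27 -0.08  1.46 -0.73]
tool shift to go [-0.6967 -0.0657  0.0778] force [-0.7 -0.5 -1.4] grip 0.0
```

```bash
python3 -m pendant '[-0.02,0,0,0,0,0,0.0918, -0.04,0,0,0,0,0,0.0918, -0.05,0,0,0,0,0,0.0918, -0.05,0,0,0,0,0,0.0918, -0.05,0,0,0,0,0,0.0918, -0.05,0,0,0,0,0,0.0918, -0.05,-0.01,0,0,0,0,0.0918, -0.05,-0.02,0.01,0,0,0,0.0918, 0,0,0,0,0,0,0.0918]'
python3 -c "
from h import *
togo(.494,-.078,.12)"
```

```text
clock: 3.05
position: [0.3951, 0.2393, 0.3662]
ee_rot: [-1.745, -2.612, 0.005]
force: [-0.9, -0.1, -0.7]
width: 1.001
gripper_force: 0.0
clock 3.05 pos [0.3951 0.2393 0.3662] y axis [ 0.924  0.383 -0.003] z axis [-0.002 -0.002 -1.   ] w 1.0009963533113444 joints [-0.98  0.06  0.35  1.75 -0.02  1.33 -0.24]
tool shift to go [-0.3307 -0.0294  0.2466] force [-0.9 -0.1 -0.7] grip 0.0
```

```bash
python3 -m pendant '[-0.045,-0.004,0.02,0,0,0,0.0918, -0.045,-0.004,0.02,0,0,0,0.0918, -0.045,-0.004,0.02,0,0,0,0.0918, -0.045,-0.004,0.02,0,0,0,0.0918, -0.045,-0.004,0.02,0,0,0,0.0918, -0.045,-0.004,0.03,0,0,0,0.0918, -0.04,-0.005,0.04,0,0,0,0.0918, -0.02,0,0.04,0,0,0,0.0918, 0,0,0.03,0,0,0,0.0918, 0,0,0,0,0,0,0.0918]'
python3 - <<'E'
from h import *
togo(.494,-.078,.022)
for n in("scene","top"):
    im=get_image(n);cv2.imwrite(f"pics/{n}2.png",im[...,::-1])
a=cv2.imread("pics/scene2.png");b=cv2.imread("pics/top2.png")
cv2.imwrite("pics/both2.png",cv2.resize(np.vstack([a,b]),(480,600)))
E
```

```text
clock: 4.3
position: [0.4944, -0.0698, 0.1254]
ee_rot: [-1.734, -2.614, 0.006]
force: [-0.8, 0.2, 0.5]
width: 1.0
gripper_force: 0.0
clock 4.3 pos [ 0.4944 -0.0698  0.1254] y axis [ 0.921  0.389 -0.006] z axis [-0.006 -0.    -1.   ] w 0.9997419847294862 joints [-0.39  0.4   0.55  2.04 -0.29  0.79  0.74]
tool shift to go [-0.0076 -0.0029  0.1034] force [-0.8  0.2  0.5] grip 0.0
```

View pics/both2.png

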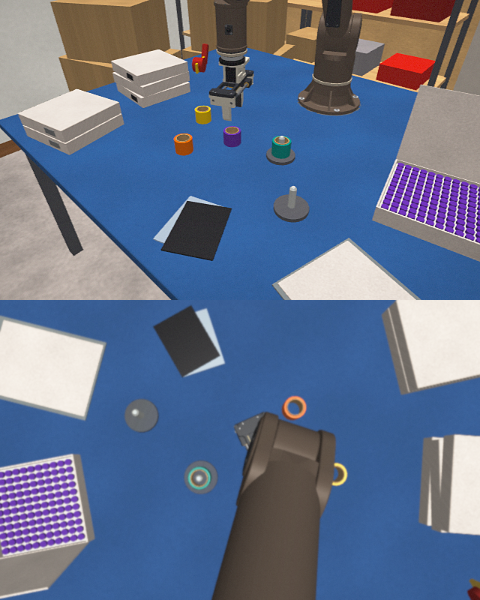

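The picture shows the open gripper just above the purple roll (scene about (232,135) in the reduced picture), with yellow and orange clear of the fingers. Descending with the small correction.

```bash
python3 -m pendant '[-0.008,-0.003,0,0,0,0,0.0918, 0,0,0.02,0,0,0,0.0918, 0,0,0.02,0,0,0,0.0918, 0,0,0.02,0,0,0,0.0918, 0,0,0.02,0,0,0,0.0918, 0,0,0.02,0,0,0,0.0918, 0,0,0,0,0,0,0.0918]'
python3 -c "
from h import *
togo(.494,-.078,.022)"
```

```text
clock: 5.28
position: [0.4975, -0.0785, 0.0278]
ee_rot: [-1.736, -2.618, 0.0]
force: [-1.4, -0.2, -0.9]
width: 0.997
gripper_force: 0.0
clock 5.275 pos [ 0.4975 -0.0785  0.0278] y axis [ 0.921  0.389 -0.   ] z axis [-0.  0. -1.] w 0.997048447345701 joints [-0.27  0.56  0.44  2.1  -0.43  0.57  0.88]
tool shift to go [ 0.0018 -0.003   0.0058] force [-1.4 -0.2 -0.9] grip 0.0
```

```bash
python3 -m pendant '[0.001,-0.003,0.004,0,0,0,0.0918, 0,0,0,0,0,0,0.07, 0,0,0,0,0,0,0.05, 0,0,0,0,0,0,0.05, 0,0,0,0,0,0,0.05, 0,0,0,0,0,0,0.05]' 20
python3 -m pendant '[0,0,-0.01,0,0,0,0.05, 0,0,-0.02,0,0,0,0.05, 0,0,-0.03,0,0,0,0.05, 0,0,-0.03,0,0,0,0.05, 0,0,-0.03,0,0,0,0.05, 0,0,-0.01,0,0,0,0.05, 0,0,0,0,0,0,0.05]' 20
python3 -c "
from h import *
togo(.621,.245,.15)"
```

```text
clock: 6.02
position: [0.4945, -0.0785, 0.0239]
ee_rot: [1.736, 2.618, 0.0]
force: [0.1, -0.4, 2.9]
width: 0.62
gripper_force: 20.0
clock: 6.9
position: [0.4946, -0.0784, 0.1539]
ee_rot: [1.735, 2.618, 0.001]
force: [-1.1, 0.1, -1.5]
width: 0.623
gripper_force: 20.0
clock 6.9 pos [ 0.4946 -0.0784  0.1539] y axis [0.921 0.39  0.001] z axis [ 0.001  0.    -1.   ] w 0.6234404751779677 joints [-0.4   0.36  0.59  2.01 -0.26  0.84  0.74]
tool shift to go [0.2486 0.2424 0.0042] force [-1.1  0.1 -1.5] grip 19.999881349503994
```

Gripped (57 mm) and lifted. The underside is at 0.13, which clears the 75 mm spindle. Carrying it over.

```bash
python3 -m pendant '[0.015,0.015,0,0,0,0,0.05, 0.03,0.03,0,0,0,0,0.05, 0.035,0.035,0,0,0,0,0.05, 0.035,0.035,0,0,0,0,0.05, 0.035,0.035,0,0,0,0,0.05, 0.035,0.035,0,0,0,0,0.05, 0.03,0.03,0,0,0,0,0.05, 0.02,0.02,0,0,0,0,0.05, 0.013,0.008,0,0,0,0,0.05, 0,0,0,0,0,0,0.05]'
python3 - <<'E'
from h import *
togo(.621,.245,.12)
s=get_image("scene");t=get_image("top");cv2.imwrite("pics/t3.png",t[...,::-1])
cv2.imwrite("pics/s3.png",cv2.resize(s[140:310,300:480,::-1],None,fx=3,fy=3))
p=observe()["position"];z=p[2]+.026
print("expected top-rim centre px",proj("scene",[p[0],p[1],z]),"spindle axis px",proj("scene",[.621,.245,.012]),proj("scene",[.621,.245,.075]))
c=blob("scene",s,tuple(int(v) for v in proj("scene",[p[0],p[1],z-.025])),(125,90,30),(150,255,255),45)
print("roll box",cv2.boundingRect(c.astype(int)))
E
```

```text
clock: 8.15
position: [0.6209, 0.245, 0.1524]
ee_rot: [-1.734, -2.619, 0.002]
force: [-0.4, -1.1, -1.7]
width: 0.622
gripper_force: 20.0
clock 8.15 pos [0.6209 0.245  0.1524] y axis [ 0.921  0.391 -0.002] z axis [-0.002 -0.001 -1.   ] w 0.622470198907377 joints [-0.78  0.62  0.52  1.59 -0.34  1.03  0.24]
tool shift to go [-0.      0.0001  0.0324] force [-0.4 -1.1 -1.7] grip 19.999759602360427
expected top-rim centre px [395.12504992 200.21898244] spindle axis px [388.27716586 273.4922164 ] [391.09813596 248.07636086]
roll box (377, 216, 34, 19)
```

View pics/s3.png

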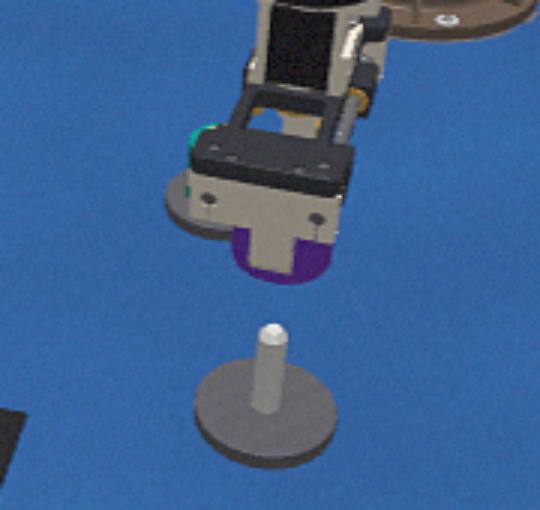

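The roll is held level above the spindle: roll columns 377–411 (centre 394), spindle axis extrapolated to about 394. It is aligned, so I'll descend in steps.

```bash
python3 -m pendant '[0,0,0.02,0,0,0,0.05, 0,0,0.02,0,0,0,0.05, 0,0,0.02,0,0,0,0.05, 0,0,0.015,0,0,0,0.05, 0,0,0.015,0,0,0,0.05, 0,0,0,0,0,0,0.05]'
python3 -c "
from h import *
togo(.621,.245,.036)"
```

```text
clock: 9.0
position: [0.621, 0.2442, 0.0623]
ee_rot: [-1.735, -2.618, 0.003]
force: [-1.1, 0.1, -0.9]
width: 0.625
gripper_force: 20.0
clock 9.0 pos [0.621  0.2442 0.0623] y axis [ 0.921  0.389 -0.002] z axis [-0.002 -0.001 -1.   ] w 0.6254788081642421 joints [-0.75  0.71  0.47  1.66 -0.4   0.87  0.29]
tool shift to go [0.0007 0.0004 0.0263] force [-1.1  0.1 -0.9] grip 19.99970118049532
```

```bash
python3 -m pendant '[0,0,0.01,0,0,0,0.05, 0,0,0.01,0,0,0,0.05, 0,0,0.005,0,0,0,0.05, 0,0,0.001,0,0,0,0.05, 0,0,0,0,0,0,0.05]'
python3 -c "
from h import *
togo(.621,.245,.036)"
```

```text
clock: 9.62
position: [0.6219, 0.2445, 0.0379]
ee_rot: [1.736, 2.618, 0.0]
force: [-1.0, -0.4, -1.5]
width: 0.62
gripper_force: 20.0
clock 9.625 pos [0.6219 0.2445 0.0379] y axis [0.921 0.389 0.   ] z axis [ 0.  0. -1.] w 0.6197145572871536 joints [-0.74  0.74  0.46  1.67 -0.42  0.82  0.3 ]
tool shift to go [ 0.0008 -0.0006  0.0019] force [-1.  -0.4 -1.5] grip 19.99970535747707
```

No contact yet. I'll feel down the last 2 mm, release, and retreat upward.

```bash
python3 -m pendant '[0,0,0.001,0,0,0,0.05, 0,0,0.001,0,0,0,0.05, 0,0,0,0,0,0,0.05]'
python3 -m pendant '[0,0,0,0,0,0,0.062, 0,0,0,0,0,0,0.07, 0,0,0,0,0,0,0.08, 0,0,0,0,0,0,0.0918, 0,0,0,0,0,0,0.0918, 0,0,0,0,0,0,0.0918]'
python3 -m pendant '[0,0,-0.01,0,0,0,0.0918, 0,0,-0.02,0,0,0,0.0918, 0,0,-0.03,0,0,0,0.0918, 0,0,-0.04,0,0,0,0.0918, 0,0,-0.05,0,0,0,0.0918, 0,0,-0.03,0,0,0,0.0918, -0.03,-0.03,0,0,0,0,0.0918, -0.05,-0.05,0,0,0,0,0.0918, -0.05,-0.05,0,0,0,0,0.0918, -0.03,-0.03,0,0,0,0,0.0918]'
python3 - <<'E'
from h import *
togo(.621,.245,.036)
s=get_image("scene");t=get_image("top")
cv2.imwrite("pics/s4.png",s[...,::-1])
cv2.imwrite("pics/end.png",np.hstack([cv2.resize(s[200:330,310:470,::-1],(400,325)),cv2.resize(t[90:220,120:280,::-1],(400,325))]))
C={"purple":((185,152),(125,90,30),(150,255,255),.062),"orange":((393,143),(3,150,80),(16,255,255),.05),"yellow":((446,233),(20,120,80),(32,255,255),.05)}
for k,(a,lo,hi,z) in C.items():
    try: print(k,np.round(circ("top",blob("top",t,a,lo,hi,32),z),1))
    except Exception as e: print(k,e)
E
```

```text
clock: 10.0
position: [0.6219, 0.2446, 0.036]
ee_rot: [1.736, 2.618, 0.001]
force: [0.0, -0.1, 1.3]
width: 0.622
gripper_force: 20.0
clock: 10.75
position: [0.6217, 0.2445, 0.0357]
ee_rot: [-1.736, -2.618, -0.0]
force: [-0.9, -0.6, -0.3]
width: 1.002
gripper_force: 0.0
clock: 12.0
position: [0.5418, 0.0468, 0.2175]
ee_rot: [1.739, 2.615, 0.002]
force: [0.6, -0.1, 0.0]
width: 0.999
gripper_force: 0.0
clock 12.0 pos [0.5418 0.0468 0.2175] y axis [0.922 0.387 0.002] z axis [ 0.002  0.001 -1.   ] w 0.9994727646470498 joints [-0.64  0.35  0.61  1.84 -0.23  1.02  0.46]
tool shift to go [0.1521 0.1493 0.1817] force [ 0.6 -0.1  0. ] grip 0.0
purple [621.2 244.4  28.8]
orange [ 627.1 -158.9   30.7]
yellow [ 454.5 -257.    32.5]
```

View pics/end.png

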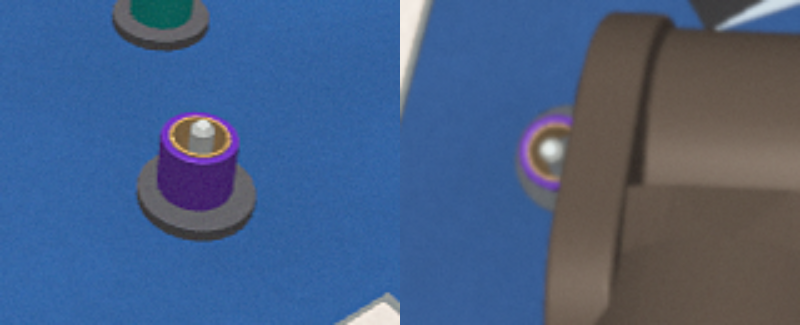

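The purple roll sits flat on the base with the spindle in its bore (fit at (621, 244) mm, radius 29). Orange and yellow haven't moved, and the gripper is clear.

```bash
python3 -m pendant '[0,0,0,0,0,0,0.0918, 0,0,0,0,0,0,0.0918]'; python3 -c "
from cell import sign_off
print(sign_off())"
```

```text
clock: 12.35
position: [0.5434, 0.0514, 0.2162]
ee_rot: [1.733, 2.62, 0.002]
force: [-1.0, -1.3, -0.2]
width: 1.0
gripper_force: 0.0
the job is handed in; nothing more can be done
None
```

The purple roll is on the empty stand's spindle, resting flat on its base and released, with the yellow and orange rolls unmoved; I handed the job in at about 12 s, the verdict isn't shown, and early on a finger pressed what was probably the vial carton's raised lid with about 27 N before I backed off.

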